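# Reset the tripped laundry-sink pump

## Robot

A 6-joint arm with a two-finger parallel gripper is mounted at the origin on the work surface. World frame = base frame: x ahead of the robot, y to its left, z up, the work surface at z = 0. Lengths are in m, angles in rad, forces in N, time in s.
With the tool pointing down it reaches from about 0.35 to 0.775 m from the base axis. Payload 7.3 kg.
Tool frame: the origin (TCP) lies at the very end of the fingers, on their centre line; the grasp point (between the pads) lies grip_point_offset behind it (grip_point_offset is the distance from the TCP to the grasp point, in m); z points along the fingers, y is the direction in which the jaws open and shut (so a half turn about z gives the same grasp; the last joint's range is limited). The gripper opens to 92 mm and grips with 3 to 60 N. Pads are 19 mm wide; open, the fingers measure 130 mm over their backs; the gripper's body (75 mm by 190 mm) begins 47 mm behind the grasp point.
Start: joints at [0.995, 0.342, 1.524, -0, 1.275, -0.146], TCP at [0.219, 0.477, 0.227] pointing down, gripper open.
Joint ranges: [-2.53, 2.53], [-0.77, 2.02], [0.04, 2.7], [-1, 4.14], [0.28, 2.66], [-3.11, 3.11]. Speed limits (rad/s): [2.57, 2.57, 3.14, 3.14, 3.14, 3.14].

## Interface

Orientations are given as [roll, pitch, yaw] about the fixed x, y, z axes, in that order (R = Rz(yaw) Ry(pitch) Rx(roll)).
In Python, from cell import * gives the robot as it stands.
- The arm moves only by the shell command python3 -m inch 'ROWS' [OPENING] [FORCE]. ROWS is JSON, a list that holds one entry, the list of rows, each a list of 4 numbers: the shift along the tool's x, y, z in mm, then the turn about the tool's z in rad. In form: [[[x, y, z, roll], ...]]. A call has 1 to 10 rows; each row shifts and turns the commanded pose from where the row before left it, along the tool's axes as they then stand; what a row does not reach is not made up. A row lasts 1/8 s, in which the tool goes at most 62.5 mm and 10.7 degrees, less where a joint would pass 70% of its speed; a pose out of reach is approached as far as the arm can. A call with a gripper value outside its range is refused whole. OPENING is the closure, from -1 (fully open) to 1 (shut), set as the call begins (- or left out, the last holds). The fingers move at their own pace and stop on an object; FORCE is the grip in N (left out, the last holds). Time passes only in rows, so rows that do not move let the fingers close. It gives the time, the measured TCP pose, the force and the opening at its end, in the units of the state.
- observe(): the state, without advancing time (a new reading comes with each control period).
- read_camera(name): name is "scene" or "top" or "wrist"; returns a dict with "img" (384x512x3 uint8, blue, green, red), "fx", "fy", "cx", "cy" (pixels), "k1" (the pictures are not rectified: a ray, as slopes to the right and down, at radius r is drawn at 1 + k1 r^2 times it, then the intrinsics apply), "eye" and "rotation" of the camera in the world; the wrist camera has in their place "T_tool_cam" (4x4, takes a point from camera to tool coordinates, whose origin is the TCP and whose axes are the flange's). Camera axes: x right, y down, z forward; pixel columns grow to the right and rows downward; lengths in m; the calibration is good to about 2 mm. A picture is of the moment at which its call begins: read the wrist's pose just before it. There is no depth.
- hand_in(): hands the job in, once; it reports no verdict.
Trained networks look in the newest picture that a camera, given by its name, has taken for a name from the list of things; names that differ only in an ending like _2 or _b are one class to them, and where a whole thing is asked for, a point or a joint stands for the part that bears it (a point fixed in the world has none). Each returns a list of dicts, best first, with "conf" (0 to 1); they miss things now and then, are a little off and sometimes report something else, mostly with a low value. They report only what shows in the picture. A call takes as long as a camera call.
- boxes_of(camera, label): "at" ([row, column] in pixels, amid what is visible of it).
- place_of(camera, label): "at" ([row, column] in pixels: a listed point, or the origin of a listed thing).
The state is a dict: "time": time; "qpos": joint angles; "qvel": joint speeds; "joint_efforts": joint torques, N m; "tool_pos": TCP position; "tool_rot": TCP orientation; "contact_force": force on the tool from outside, world axes, zero at the start; "torque": the same for the moment, N m; "opening": finger opening in m.
Only numpy, scipy, OpenCV 4.12 (cv2) and the standard library are available. Lean on these libraries where they do the work, as an engineer would, in place of code of your own. Each camera call takes 0.05 s, during which the arm holds its last target. There are 200 camera calls.

## Task

The laundry-sink pump has tripped: on its grey control box, first push the popped-out yellow breaker button fully in until it stays, then press the marked end (white bar) of the black rocker switch fully down, and last press the green start button fully down, hold it for about two seconds and let it spring back. Do not press the red stop button, and never press the rocker over or the green button before its turn. Leave everything else on the shelf as it is: do not lift or shift the hammer, scoop, drip tray, bottle or jar, or slide the door of the clear box.

Things in the scene. Friction and masses are not known exactly. Their poses are not given: they have to be found in the camera images.
- panel: Fixed grey control box, 240 x 240 mm, 80 mm high, flat top. Origin at the centre of its underside (z = 0). Its x axis points away from the robot, y left, z up; turned about the vertical by up to 0.3 rad. The four controls stand on its top at x, y = +-60 mm from its centre, one in each corner, turned with the box; which control is in which corner changes.
- breaker_top (a point): Centre of the top of the yellow breaker button: a yellow cap 29 mm wide on a white stem in a steel collar 44 mm wide, 10 mm high. Popped out, its top is 26 mm above the box top. It moves straight down 8 mm to a solid stop and stays where it is left (sliding friction about 3 N). The point moves with the cap.
- breaker (a joint): Travel of the yellow breaker button in m: 0 = popped out (the start, up to 0.0005), 0.008 = fully in. Counts as in above 0.0065.
- rocker_on (a point): Point on top of the marked end (white bar) of the black rocker, 27 mm along the box's +x from its pivot line, about 25 mm above the box top at the start. The pivot line runs along the box's y, 17 mm above its top. Pressing here moves it about 8 mm down to a solid stop, with 2 to 5 N; it stays where it is left. The point moves with the paddle.
- rocker (a joint): Angle of the rocker (paddle 76 mm along the box's x, 42 mm along its y, 8 mm thick, in a white frame 90 x 54 mm, 8 mm high), rad: 0 = off (marked end up, other end down; starts at 0 to 0.03), 0.30 = on (marked end fully down, solid stop). Counts as on above 0.24.
- start_top (a point): Centre of the top face of the green start button, 34 mm wide, spring-loaded in a black housing. It moves straight down 6 mm, about 5 N at the bottom, and springs back. This point moves with the button.
- start (a joint): Travel of the green start button in m: 0 = out, 0.006 = fully down. Counts as down above 0.004.
- stop_top (a point): Centre of the top face of the red stop button, same make and size as the green one. Not to be pressed.
- stop (a joint): Travel of the red stop button in m: 0 = out, 0.006 = fully down.
- hammer: Loose steel hammer, 290 mm long, lying on the shelf to the right of the control box roughly along the box's x, handle towards the robot. Leave alone.
- scoop: Loose purple plastic laundry scoop: a cup 74 mm wide and 60 mm high with a flat handle towards the robot reaching 116 mm from the cup's axis; standing left of the control box. Origin under the cup's centre. Leave alone.
- tray: Loose aluminium drip tray, 120 x 220 x 22 mm, on the shelf beyond the control box. Origin at the centre of its underside. Leave alone.
- detergent: Loose blue detergent bottle, 90 mm wide, 230 mm high, far left. Origin under its centre. Leave alone.
- jar: Loose amber jar, 72 mm wide, 100 mm high, far left at the back. Origin under its centre. Leave alone.
- clearbox: Fixed empty clear plastic box, 260 mm wide, 200 mm deep, 150 mm high, on the far right of the shelf, its front with the sliding door facing the middle of the shelf. Origin at the centre of its underside. Leave alone.
- boxdoor (a joint): Opening of the clear box's sliding door in m: 0 = shut, 0.12 = fully open; starts about half open. It moves easily (1.5 N); leave it as it is.

How it is judged:
On the way, in this order (a step that is already met when the one before it is completed fails the run):
1. the yellow breaker button is fully in (value of joint breaker above 0.0065 m), for 0.2 s.
2. the rocker is pressed fully over to its marked end (value of joint rocker above 0.24 rad), for 0.2 s.
3. the green start button is held down for at least a second (value of joint start above 0.004 m), for 1 s.
At the end, for the whole second after the job is handed in: The yellow breaker is in (over 6.5 mm of 8), the rocker is over to its marked end (above 0.24 of 0.30 rad), the green and red buttons are out (under 1.5 mm), and hammer, scoop, tray, bottle and jar lie at rest within 20 mm of where they were (value of joint breaker above 0.0065 m and value of joint rocker above 0.24 rad and value of joint each of start, stop below 0.0015 m and distance of each of hammer, scoop, tray, detergent, jar from where it was at the start of the episode below 0.02 m and linear speed of each of hammer, scoop, tray, detergent, jar below 0.02 m/s); the robot touches nothing.
It fails at once if the red stop button is pressed (over 3 mm) (value of joint stop above 0.003 m).
It fails at once if the rocker is pressed over (above 0.2 rad) while the breaker is still out (under 5 mm) (value of joint rocker above 0.2 rad and value of joint breaker below 0.005 m).
It fails at once if the green button is pressed (over 3 mm) before the breaker is in and the rocker on (value of joint start above 0.003 m and (value of joint breaker below 0.005 m or value of joint rocker below 0.2 rad)).
It fails at once if the hammer, scoop, drip tray, bottle or jar is lifted, carried or shifted by more than 20 mm (distance of any of hammer, scoop, tray, detergent, jar from where it was at the start of the episode above 0.02 m).
It fails at once if the clear box's door is slid shut (under 25 mm open) or wide open (over 95 mm) (value of joint boxdoor below 0.025 m or value of joint boxdoor above 0.095 m).
It also fails if it takes over 48 s, if anything falls off the work surface, if the arm or the gripper's body presses on something with over 40 N, if the wrist force passes 120 N, or if a joint passes its speed limit or range.

## Working session

There is one attempt and no reset: what is moved stays moved. The work goes in short steps, Python scripts to look and compute and a shell command to move; the robot and the scene stay as the last step left them, time stands still between calls to the robot, and variables do not carry over. Pictures are saved under pics/ and viewed, about 8 in all and at most 12, crops included, and the job is handed in when it is done.

```bash
mkdir -p pics; cat > h.py <<'E'
from cell import *
import numpy as np, cv2
from scipy.spatial.transform import Rotation as R
def ray(c,at,s=None):
    K=np.array([[c['fx'],0,c['cx']],[0,c['fy'],c['cy']],[0,0,1]],float)
    x,y=(at[1]-c['cx'])/c['fx'],(at[0]-c['cy'])/c['fy']
    u=cv2.undistortPoints(np.array([[[at[1],at[0]]]],float),K,np.array([c['k1'],0,0,0.]))[0,0]
    d=np.array([u[0],u[1],1])
    if 'eye' in c: return np.array(c['eye']),np.array(c['rotation'])@d
    Rt=R.from_euler('xyz',s['tool_rot']).as_matrix(); T=np.array(c['T_tool_cam'])
    return np.array(s['tool_pos'])+Rt@T[:3,3], Rt@T[:3,:3]@d
def onz(c,at,z,s=None):
    e,d=ray(c,at,s); return e+d*(z-e[2])/d[2]
HZ=dict(breaker_top=.106,rocker_on=.105,start_top=.1,stop_top=.1,panel=0.)
def look(n,labels=HZ,hz=HZ,save=None):
    s=observe(); c=read_camera(n)
    if save: cv2.imwrite('pics/'+save,c['img'])
    for l in labels:
        for p in place_of(n,l)[:2]: print(n,l,np.round(p['at'],1),round(p['conf'],2),np.round(onz(c,p['at'],hz[l],s),4))
    return c,s
E
python3 - <<'E'
from h import *
s=observe();print(s['tool_pos'],s['tool_rot'],s['contact_force'],s['time'])
a,_=look('scene',save='a.png');b,_=look('top',save='b.png')
print(a['eye'],b['eye'])
cv2.imwrite('pics/ab.png',np.vstack([a['img'],b['img']])[:, :])
print(observe()['time'])
E
```

```text
[0.21852084 0.47692187 0.22607784] [-3.14013089e+00 -2.00070841e-04  2.71181869e+00] [ 0.83641826  0.03548249 -0.55639867] 0.0Traceback (most recent call last):
  File "<stdin>", line 3, in <module>
  File "h.py", line 19, in look
    for p in place_of(n,l)[:2]: print(n,l,np.round(p['at'],1),round(p['conf'],2),np.round(onz(c,p['at'],hz[l],s),4))
                                                                                          ~~~^^^^^^^^^^^^^^^^^^^
  File "h.py", line 13, in onz
    e,d=ray(c,at,s); return e+d*(z-e[2])/d[2]
                                         ~^^^
IndexError: invalid index to scalar variable.
```

```bash
sed -i "s/np.array(c\['rotation'\])@d/R.from_euler('xyz',c['rotation']).as_matrix()@d/" h.py
python3 - <<'E'
from h import *
a,_=look('scene');b,_=look('top')
print(a['eye'],a['rotation'],b['eye'],b['rotation'],a['k1'])
cv2.imwrite('pics/a.png',a['img']);cv2.imwrite('pics/b.png',b['img'])
print(observe()['time'])
E
```

```text
scene breaker_top [195.3 259.5] 0.54 [ 0.6241 -0.0419  0.106 ]
scene rocker_on [197.1 223.3] 0.55 [ 0.5387 -0.1647  0.105 ]
scene start_top [210.7 234.4] 0.53 [ 0.6271 -0.1756  0.1   ]
scene stop_top [184.5 239. ] 0.59 [ 0.5103 -0.0601  0.1   ]
scene panel [212.6 235.2] 0.93 [ 0.5547 -0.1168  0.    ]
scene panel [175.4 326.1] 0.28 [0.6269 0.3937 0.    ]
top breaker_top [167.3 257.1] 0.5 [ 0.6369 -0.0519  0.106 ]
top rocker_on [199.2 296.4] 0.86 [ 0.5284 -0.1758  0.105 ]
top start_top [170.4 296.3] 0.64 [ 0.6244 -0.1803  0.1   ]
top stop_top [205.1 258.4] 0.67 [ 0.5132 -0.0526  0.1   ]
top panel [195.3 276.8] 0.79 [ 0.5582 -0.1194  0.    ]
top panel [206.7 259.8] 0.59 [ 0.5198 -0.0589  0.    ]
[ 1.47697093 -0.81698504  1.11163148] [-2.28004487 -0.0231235   0.86872803] [ 0.34869506 -0.03181548  1.43398009] [-2.96626358  0.01371434 -1.59522333] -0.0937030928820744
0.7
```

View pics/b.png

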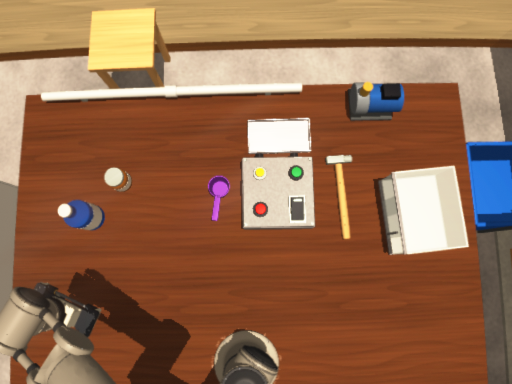

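View pics/a.png

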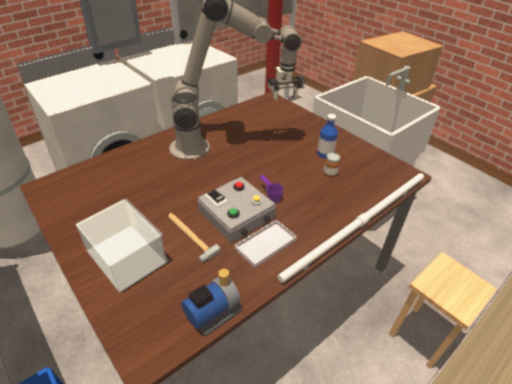

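```bash
python3 -m inch '[[[-20,-14,-30,0],[-42,-29,-30,0],[-42,-29,-20,0],[-42,-29,-10,0],[-42,-29,-5,0],[-42,-29,0,0],[-42,-29,0,0],[-42,-29,0,0],[-42,-29,0,0],[-42,-29,0,0]]]' 1 20
python3 -m inch '[[[-42,-29,0,0],[-42,-29,0,0],[-42,-29,0,0],[-26,-20,0,0],[0,0,0,-0.15],[0,0,0,-0.15],[0,0,0,-0.13],[0,0,0,0]]]'
python3 - <<'E'
from h import *
c,s=look('wrist',save='w1.png'); print(s['tool_pos'],s['tool_rot'],s['opening'],s['time'],np.round(c['T_tool_cam'],3))
E
```

```text
time: 1.95
tool_pos: [0.4666, 0.0599, 0.3219]
tool_rot: [3.141, 0.0, 2.712]
contact_force: [0.8, 0.1, -0.7]
opening: 0.0007
time: 2.95
tool_pos: [0.5595, -0.0992, 0.3216]
tool_rot: [3.141, -0.0, 3.141]
contact_force: [-1.4, -0.5, -0.8]
opening: 0.0003
wrist breaker_top [212.4 282.5] 0.8 [ 0.6263 -0.0574  0.106 ]
wrist rocker_on [145.  192.7] 0.83 [ 0.5314 -0.1795  0.105 ]
wrist start_top [206.9 193.9] 0.66 [ 0.6201 -0.1839  0.1   ]
wrist stop_top [121.7 284.3] 0.73 [ 0.5014 -0.0579  0.1   ]
wrist stop_top [209.3 276.9] 0.16 [ 0.6238 -0.0649  0.1   ]
wrist panel [169.2 357.1] 0.29 [0.5851 0.0823 0.    ]
[ 0.55953679 -0.09919819  0.32163699] [ 3.14144556e+00 -8.84955984e-05  3.14054072e+00] 0.0003074809643504998 2.95 [[ 0.001 -0.965 -0.264  0.07 ]
 [ 1.     0.001  0.001 -0.001]
 [-0.    -0.264  0.965 -0.159]
 [ 0.     0.     0.     1.   ]]
```

View pics/w1.png

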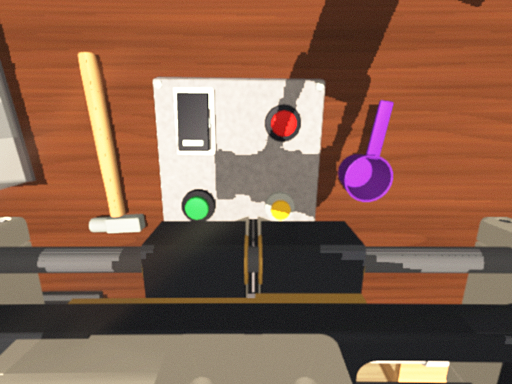

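```bash
python3 -m inch '[[[-33,20,0,0],[-32,21,20,0],[0,0,40,0],[0,0,50,0],[0,0,50,0],[0,0,35,0],[0,0,5,0],[0,0,0,0]]]'
python3 - <<'E'
from h import *
c,s=look('wrist',save='w2.png');print(s['tool_pos'],s['contact_force'],s['time'])
E
```

```text
time: 4.25
tool_pos: [0.6252, -0.0583, 0.1228]
tool_rot: [-3.141, 0.001, 3.142]
contact_force: [0.4, 1.2, -0.1]
opening: 0.0007
wrist breaker_top [216.2 250.6] 0.82 [ 0.6223 -0.0601  0.106 ]
wrist breaker_top [ 15.7 254.4] 0.6 [ 0.504  -0.0579  0.106 ]
wrist rocker_on [65.  41.8] 0.61 [ 0.5295 -0.1806  0.105 ]
wrist start_top [213.   73.3] 0.74 [ 0.6222 -0.1815  0.1   ]
wrist stop_top [ 17.5 251.6] 0.79 [ 0.5032 -0.0594  0.1   ]
wrist panel [122.5 191. ] 0.56 [ 0.5651 -0.1191  0.    ]
[ 0.62522283 -0.05826154  0.12277387] [ 0.38863853  1.21381701 -0.1150907 ] 4.25
```

View pics/w2.png

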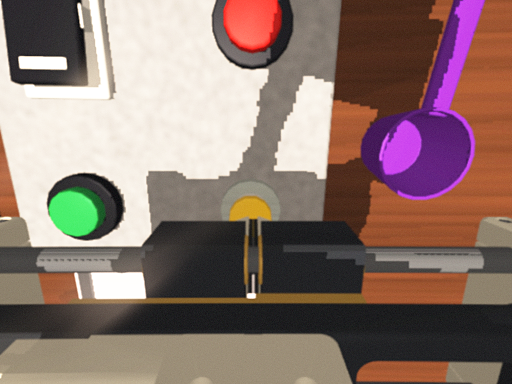

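```bash
python3 -m inch '[[[1,-1,12,0],[0,0,4,0],[0,0,3,0],[0,0,2,0],[0,0,2,0],[0,0,1,0],[0,0,0,0]]]'
python3 -m inch '[[[0,0,1,0],[0,0,1,0],[0,0,0,0]]]'
```

```text
time: 5.42
tool_pos: [0.6235, -0.0591, 0.0983]
tool_rot: [-3.141, 0.0, -3.141]
contact_force: [-2.7, 0.9, 7.1]
opening: 0.0002
time: 5.8
tool_pos: [0.6237, -0.0591, 0.0981]
tool_rot: [-3.141, 0.001, -3.141]
contact_force: [-6.9, 1.6, 16.3]
opening: 0.0005
```

```bash
python3 -m inch '[[[0,0,-20,0],[0,0,-20,0],[25,-31,0,0],[35,-45,0,0],[35,-45,0,0],[0,0,5,0],[0,0,0,0]]]'
python3 - <<'E'
from h import *
c,s=look('wrist',save='w3.png');print(s['tool_pos'],s['contact_force'],s['time'])
E
```

```text
time: 6.68
tool_pos: [0.5288, -0.1801, 0.1304]
tool_rot: [3.141, 0.0, 3.141]
contact_force: [-0.5, -0.7, -0.4]
opening: 0.0007
wrist rocker_on [216.8 250.9] 0.68 [ 0.5295 -0.1818  0.105 ]
wrist stop_top [211.  308.1] 0.68 [ 0.527  -0.1409  0.1   ]
wrist stop_top [178.5 431.2] 0.63 [ 0.5032 -0.0574  0.1   ]
wrist panel [212.7 311.7] 0.59 [ 0.5649 -0.1158  0.    ]
[ 0.52878464 -0.18008664  0.13038792] [-0.49582026 -0.68481759 -0.44590731] 6.675
```

View pics/w3.png

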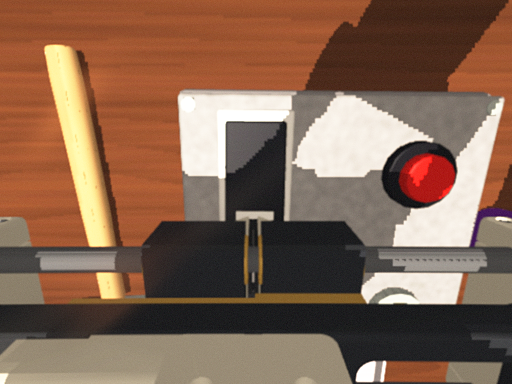

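```bash
python3 -m inch '[[[0,-1,15,0],[0,0,7,0],[0,0,3,0],[0,0,3,0],[0,0,3,0],[0,0,2,0],[0,0,1,0],[0,0,0,0]]]'
python3 -m inch '[[[0,0,1,0],[0,0,1,0],[0,0,0,0]]]'
```

```text
time: 7.98
tool_pos: [0.5292, -0.1813, 0.0979]
tool_rot: [-3.141, 0.002, -3.141]
contact_force: [0.0, 2.6, 8.5]
opening: -0.0001
time: 8.35
tool_pos: [0.5293, -0.1813, 0.0974]
tool_rot: [-3.14, 0.003, -3.141]
contact_force: [-3.8, 4.3, 19.6]
opening: 0.0009
```

```bash
python3 -m inch '[[[0,0,-20,0],[0,0,-20,0],[-30,0,0,0],[-40,-1,0,0],[-22,0,0,0],[0,0,5,0],[0,0,0,0]]]'
python3 - <<'E'
from h import *
c,s=look('wrist',save='w4.png');print(s['tool_pos'],s['contact_force'],s['time'])
E
```

```text
time: 9.22
tool_pos: [0.6192, -0.182, 0.1286]
tool_rot: [3.141, -0.003, -3.141]
contact_force: [-0.2, 0.6, 1.0]
opening: 0.0004
wrist breaker_top [217.6 424.6] 0.87 [ 0.6193 -0.0642  0.106 ]
wrist breaker_top [ 80.3 253.5] 0.57 [ 0.5306 -0.182   0.106 ]
wrist rocker_on [ 80.7 255.1] 0.92 [ 0.5307 -0.181   0.105 ]
wrist start_top [216.8 254.7] 0.7 [ 0.6211 -0.181   0.1   ]
wrist start_top [216.3 423.5] 0.34 [ 0.6206 -0.0612  0.1   ]
wrist stop_top [ 28.1 461.6] 0.97 [ 0.5014 -0.0582  0.1   ]
wrist panel [126.5 315.5] 0.86 [ 0.5626 -0.1194  0.    ]
[ 0.61924386 -0.18195299  0.1285834 ] [-0.22699982  0.58601738  0.95191335] 9.225
```

View pics/w4.png

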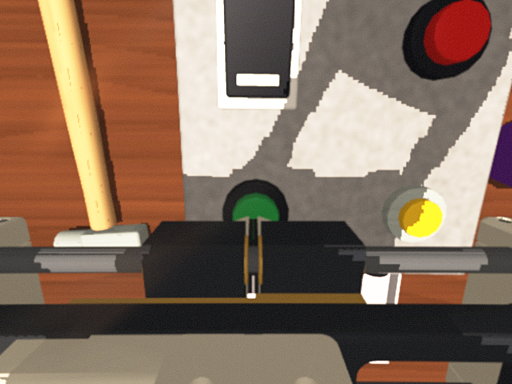

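```bash
python3 -m inch '[[[-2,1,15,0],[0,0,5,0],[0,0,4,0],[0,0,2,0],[0,0,0,0]]]'
```

```text
time: 10.15
tool_pos: [0.6226, -0.1812, 0.1037]
tool_rot: [3.142, 0.0, -3.141]
contact_force: [-0.0, -0.1, -0.6]
opening: 0.0005
```

```bash
for i in 1 2 3; do python3 -m inch '[[[0,0,2,0],[0,0,2,0],[0,0,0,0]]]' | egrep 'time|pos|force'; done
```

```text
time: 10.52
tool_pos: [0.6229, -0.1813, 0.1001]
contact_force: [0.2, 0.1, 3.0]
time: 10.9
tool_pos: [0.6229, -0.1813, 0.0963]
contact_force: [0.4, 0.7, 5.5]
time: 11.28
tool_pos: [0.623, -0.1813, 0.0958]
contact_force: [-7.7, 2.2, 25.5]
```

```bash
python3 -m inch '[[[0,0,-1,0],[0,0,0,0],[0,0,0,0],[0,0,0,0],[0,0,0,0],[0,0,0,0],[0,0,0,0],[0,0,0,0],[0,0,0,0],[0,0,0,0]]]'
python3 -m inch '[[[0,0,0,0],[0,0,0,0],[0,0,0,0],[0,0,0,0],[0,0,0,0],[0,0,0,0],[0,0,-10,0],[0,0,-20,0],[0,0,-40,0],[0,0,-50,0]]]'
python3 -m inch '[[[30,30,-50,0],[30,30,-40,0],[0,0,0,0],[0,0,0,0]]]'
python3 - <<'E'
from h import *
c,s=look('wrist',save='w5.png');print(s['tool_pos'],s['contact_force'],s['time'])
t,_=look('top',[]);cv2.imwrite('pics/t2.png',t['img'])
d=cv2.absdiff(t['img'],cv2.imread('pics/b.png')).max(2); print((d[80:260,130:512]>60).sum())
E
```

```text
time: 12.52
tool_pos: [0.623, -0.1813, 0.096]
tool_rot: [-3.14, 0.003, -3.141]
contact_force: [-5.9, 3.2, 19.6]
opening: 0.0005
time: 13.78
tool_pos: [0.6216, -0.1807, 0.212]
tool_rot: [3.14, -0.004, -3.141]
contact_force: [0.9, 0.5, -0.0]
opening: 0.0005
time: 14.28
tool_pos: [0.5637, -0.1226, 0.2995]
tool_rot: [3.141, -0.001, -3.141]
contact_force: [0.4, -0.6, -0.3]
opening: 0.0005
wrist breaker_top [210.7 300.3] 0.83 [ 0.6197 -0.0595  0.106 ]
wrist rocker_on [142.2 205.9] 0.58 [ 0.5295 -0.1815  0.105 ]
wrist rocker_on [148.5 113.3] 0.56 [ 0.5377 -0.2978  0.105 ]
wrist start_top [209.5 209.2] 0.81 [ 0.6203 -0.1818  0.1   ]
wrist stop_top [118.6 304.6] 0.73 [ 0.5009 -0.0586  0.1   ]
wrist panel [156.4 256.2] 0.9 [ 0.563  -0.1172  0.    ]
[ 0.56374356 -0.12256723  0.2995309 ] [ 0.41793823 -0.6365741  -0.32891156] 14.275
7253
```

View pics/w5.png

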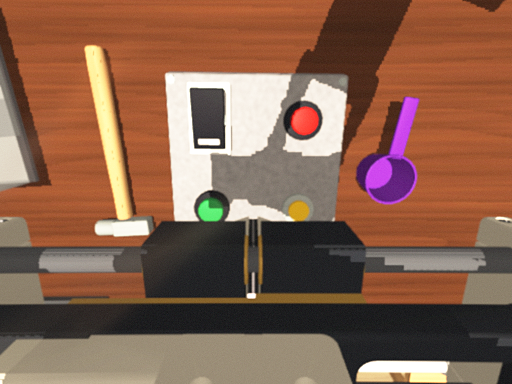

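View pics/t2.png

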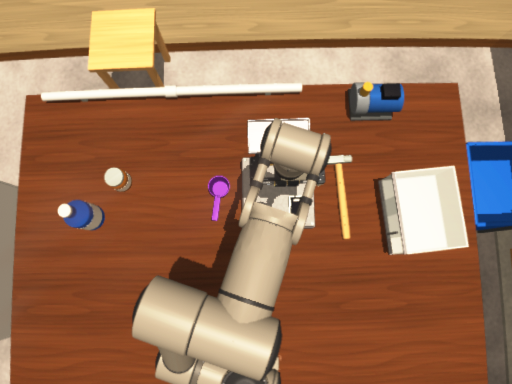

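```bash
python3 -c "
from cell import *
print(hand_in())"
```

```text
the job is handed in; nothing more can be done
None
```

I pressed the controls in the order asked, using the closed fingertips, and handed the job in at about 14.3 s of robot time.

- **Yellow breaker:** pushed to its solid stop, with the top at z = 0.098 m as expected; the force reached 16 N with no further movement.
- **Rocker, marked end:** pressed to its solid stop at z = 0.0975 m; the force reached 20 N.
- **Green start button:** pressed to the bottom at z = 0.096 m with 20–25 N, held about 2 s, then released.

**Last checks:** With the arm lifted clear, the wrist force read about zero. By eye in the last wrist and top pictures, the hammer, scoop, bottle, jar and clear box were where they started. So was the tray, as far as it shows past the arm.

**Limits:** There is no direct reading of the joints, so "fully in" and "fully over" rest on the contact heights and forces. The before/after comparison of the top pictures was no use as a check because the arm itself covered part of the view.

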